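Stopper the open bottle and show its foot to the camera

TASK

One of the six bottles in the wooden rack has lost its stopper: find the loose stopper that fits it and, while the bottle still stands in the rack, put the stopper fully home and let go of it. Then take that bottle out of the rack and hold its foot up to the inspection camera, so that the lens looks squarely at the centre of the bottle's underside from about 10 cm away and the stopper stays in; finish while holding it there, still, in the gripper. Do not touch the camera with the arm or the bottle, and leave the other bottles, the other stoppers and the jar where they are.

Things in the scene. Friction and masses are not known exactly. Their poses are not given: they have to be found in the camera images.
- bottle: The open bottle, the only one in the rack without a stopper. Amber glass, loose, 0.16-0.30 kg, round: body 60 mm across to 93 mm high, shoulder to 115 mm, straight neck 31 mm across from 115 to 155 mm. Mouth 22 mm across, 40 mm deep. Origin: centre of its underside (foot), 12 mm above the ledge at the start; z up to the mouth. It stands in any of the rack's six openings. Grip it by the neck.
- stopper: The fitting stopper, middle in size of three. Light wood, loose, 16 g: round plug 18 mm across, 16 mm long (lowest 4 mm tapers to 14), under a round head 28 mm across, 18 mm tall. Stands on its plug on the ledge. Origin: centre of the plug's underside, z up. Fully home the head rests on the bottle's rim, origin 139 mm above the bottle's underside, with 2 mm play, held by its weight only.
- wide_stopper: The jar's stopper, light wood, loose, too wide for the bottle: plug 42 mm across, 16 mm long, head 52 mm across, 18 mm tall. Stands on its plug on the ledge. Origin: centre of the plug's underside, z up. Leave alone.
- slim_stopper: Stopper of some smaller bottle, light wood, loose, so slim that it would fall into this bottle: plug 13 mm across, 16 mm long, head 18 mm across, 12 mm tall. Stands on its plug on the ledge. Origin: centre of the plug's underside, z up. Leave alone.
- rack: Fixed wooden slotted rack, 202 (x) by 292 (y) by 70 mm tall. Origin: centre of its underside on the ledge, z up. Floor board 12 mm thick; from 54 to 70 mm high a grid of slats leaves six 68 mm square openings centred at x = -45, 45 and y = -90, 0, 90 mm in its frame. A bottle stands in each, about 4 mm free all round.
- camera_head: Head of the inspection camera, fixed on a bracket on the ledge: black housing 50 x 56 x 50 mm, round aluminium lens barrel 40 mm across. Origin: centre of the lens's front glass, 85 mm above the ledge. z: viewing direction out of the lens, 30 degrees off vertical, leaning towards the robot's side. Housing and barrel reach 70 mm behind the origin (-z).
- camera: The inspection camera's fixed steel bracket, which carries the head: a base plate 100 mm square and 10 mm thick, its centre 20 mm behind (+x) this origin, and two upright cheeks to 93 mm high beside the head. Origin: on the ledge, straight below the lens; its -x is the side the camera looks to, z up. Stands on the oppopoint side of the ledge from the rack.
- jar: Small open jar of clear glass, 62 mm across, 68 mm tall, loose, 0.16 kg. Origin: centre of its underside, z up. Leave alone.
- full_bottle1: One of the five closed amber glass bottles in the rack: same size and shape as bottle, but with a wooden stopper (28 mm across, 18 mm tall) already in its mouth, 173 mm tall in all. Loose, 0.22 kg. Origin: centre of its underside, z up the bottle. To be left alone.
- full_bottle2: One of the five closed amber glass bottles in the rack: same size and shape as bottle, but with a wooden stopper (28 mm across, 18 mm tall) already in its mouth, 173 mm tall in all. Loose, 0.22 kg. Origin: centre of its underside, z up the bottle. To be left alone.
- full_bottle3: One of the five closed amber glass bottles in the rack: same size and shape as bottle, but with a wooden stopper (28 mm across, 18 mm tall) already in its mouth, 173 mm tall in all. Loose, 0.22 kg. Origin: centre of its underside, z up the bottle. To be left alone.
- full_bottle4: One of the five closed amber glass bottles in the rack: same size and shape as bottle, but with a wooden stopper (28 mm across, 18 mm tall) already in its mouth, 173 mm tall in all. Loose, 0.22 kg. Origin: centre of its underside, z up the bottle. To be left alone.
- full_bottle5: One of the five closed amber glass bottles in the rack: same size and shape as bottle, but with a wooden stopper (28 mm across, 18 mm tall) already in its mouth, 173 mm tall in all. Loose, 0.22 kg. Origin: centre of its underside, z up the bottle. To be left alone.
There are look-alikes about, which are no part of the job. Leave any grey look-alike of the stopper alone. Leave any yellow look-alike of the camera alone.

How it is judged:
By the outcome, as a careful person would: the job done as asked, in the order asked, and still so for the second after the job is handed in, while the arm keeps its last pose, push and grip.
It also fails if it takes over 58 s, if anything falls off the work surface, if the arm or the gripper's body presses on something with over 40 N, if the wrist force passes 120 N, or if a joint passes its speed limit or range.

ROBOT

A 6-joint arm with a two-finger parallel gripper is mounted at the origin on the work surface. World frame = base frame: x ahead of the robot, y to its left, z up, the work surface at z = 0. Lengths are in m, angles in rad, forces in N, time in s.
With the tool pointing down it reaches from about 0.325 to 0.775 m from the base axis. Payload 5.5 kg.
Tool frame: the origin (TCP) lies midway between the tips of the shut fingers; the grasp point (between the pads) lies 19 mm behind it; z points along the fingers, y is the line along which they close (so a half turn about z gives the same grasp; the last joint's range is limited). The gripper opens to 85 mm and grips with 20 to 120 N. Pads are 22 mm wide; open, the fingers measure 114 mm over their backs; the gripper's body (76 mm by 85 mm) begins 54 mm behind the grasp point. The pads swing forward as they close: fully open they stand 13 mm farther back than shut.
Start: joints at [-1.16, 0.091, 1.231, -0, 1.82, -0.057], TCP at [0.271, -0.536, 0.194] pointing down, gripper open.
Joint ranges: [-2.87, 2.87], [-0.86, 2.18], [0.17, 2.46], [-1.51, 4.65], [0.06, 2.69], [-2.65, 2.65]. Speed limits (rad/s): [2.57, 2.57, 3.01, 3.14, 3.14, 3.14].

INTERFACE

Orientations are given as a 3x3 rotation matrix whose columns are the frame's x, y, z axes.
In Python, from workcell import robot gives the robot as it stands.
- The arm moves only by the shell command python3 -m handwheel 'ROWS' [FORCE]. ROWS is text: rows parted by semicolons, each of 5 numbers parted by spaces: the shift along the tool's x, y, z in cm, then the turn about the tool's z in degrees, then the finger opening in cm, from 0 to 8.54. In form: tx ty tz turn gripper; .... A call has 1 to 20 rows; each row is the pose to reach, as a shift and turn from the pose commanded when the call began, along the tool's axes at that moment; what a row does not reach only later rows make up. A row lasts 1/8 s, in which the tool goes at most 62.5 mm and 10.7 degrees, less where a joint would pass 70% of its speed; a pose out of reach is approached as far as the arm can. A call with a gripper value outside its range is refused whole. The fingers move at their own pace and stop on an object; FORCE is the grip in N (left out, the last holds). Time passes only in rows, so rows that repeat a pose let the fingers close. It gives the time, the measured TCP pose, the force, the opening and the grip force at its end, in the units of the state.
- robot.observe(): the state, without advancing time (a new reading comes with each control period).
- robot.read_camera(name): name is "scene" or "top" or "wrist"; returns (picture, depth): 400x640x3 uint8, red, green, blue; 400x640 float32, m along the optical axis (not along the pixel's ray), 0 where there is no reading.
- robot.camera_model(name): a dict with "camera_matrix" (3x3 intrinsics, pixels), "rvec" (rotation vector, rad) and "tvec" (3), from world to camera coordinates, as OpenCV has them; the wrist camera has in their place "hand_eye" (4x4, takes a point from camera to tool coordinates, whose origin is the TCP and whose axes are the flange's). Camera axes: x right, y down, z forward; pixel columns grow to the right and rows downward; lengths in m; the calibration is good to about 2 mm. The wrist camera is an equidistant fisheye: a pixel r from the principal point sees the ray r / f radians off the axis. A picture is of the moment at which its call begins: read the wrist's pose just before it. camera_model takes no time and is no camera call.
- robot.close_job(): hands the job in; it is judged then, once.
The state is a dict: "time_s": time; "joints": joint angles; "dq": joint speeds; "effort": joint torques, N m; "position": TCP position; "ee_rot": TCP orientation; "wrist_force": force on the tool from outside, world axes, zero at the start; "ft_torque": the same for the moment, N m; "finger_gap": finger opening in m; "grip_force": force on a finger pad.
Only numpy, scipy, OpenCV 4.12 (cv2) and the standard library are available. Lean on these libraries where they do the work, as an engineer would, in place of code of your own. Each camera call takes 0.05 s, during which the arm holds its last target. There are 200 camera calls.

## Working session

There is one attempt and no reset: what is moved stays moved. The work goes in short steps, Python scripts to look and compute and a shell command to move; the robot and the scene stay as the last step left them, time stands still between calls to the robot, and variables do not carry over. Pictures are saved under pics/ and viewed, at most 10 in all, crops included, and the job is handed in when it is done.

```bash
ls; mkdir -p pics; cat > h.py <<'E'
import numpy as np, cv2
from workcell import robot
def save(n,im): cv2.imwrite(f'pics/{n}.png',im[...,::-1])
def cam(n):
    m=robot.camera_model(n);K=np.array(m['camera_matrix']);R=cv2.Rodrigues(np.array(m['rvec'],float))[0];t=np.array(m['tvec'],float).ravel();return K,R,t
def px2w(n,d,u,v):
    K,R,t=cam(n);z=d[int(v),int(u)];p=np.linalg.inv(K)@[u,v,1]*z;return R.T@(p-t)
def cloud(n,d):
    K,R,t=cam(n);v,u=np.mgrid[:400,:640];P=np.stack([(u-K[0,2])/K[0,0]*d,(v-K[1,2])/K[1,1]*d,d],-1);return (P-t)@R
E
python3 - <<'E'
from h import *
for n in ('scene','top'):
    a,d=robot.read_camera(n);save(n,a);np.save(n+'_d.npy',d);np.save(n+'_a.npy',a)
    K,R,t=cam(n);print(n,K[0,0],-R.T@t,R[2])
s=robot.observe();print(s['position'],s['ee_rot'],s['time_s'])
E
```

```text
pics
scene 464.85066443255505 [ 0.99234204 -0.40584396  0.88604497] [-0.4605105   0.36349073 -0.80981762]
top 489.87480999850123 [ 0.26816678 -0.03456866  1.22569859] [ 0.23772039  0.01877033 -0.97115225]
[ 0.27042098 -0.53524984  0.19263125] [[ 8.92568066e-01  4.50912078e-01 -7.37973140e-04]
 [ 4.50912675e-01 -8.92566581e-01  1.63032524e-03]
 [ 7.64431812e-05 -1.78793769e-03 -9.99998399e-01]] 0.1
```

```bash
python3 -c "
import cv2,numpy as np
a=cv2.imread('pics/scene.png');b=cv2.imread('pics/top.png')
print(a.shape)"
```

```text
(400, 640, 3)
```

View pics/scene.png

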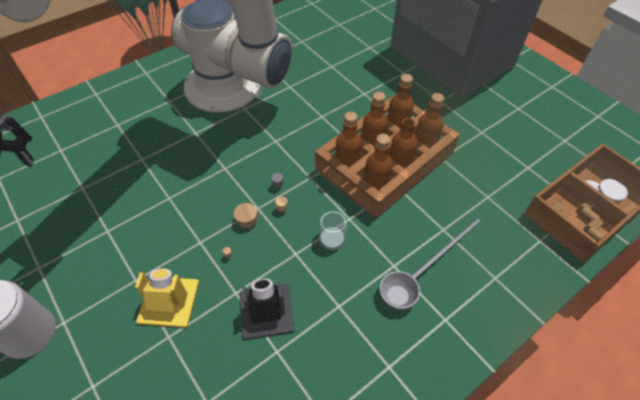

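View pics/top.png

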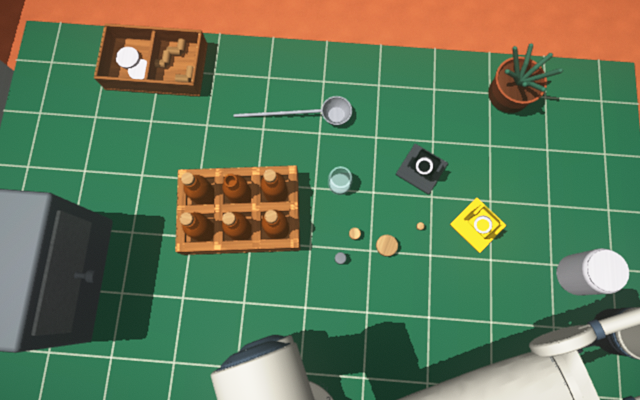

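The six bottles stand in the rack at top px (195,185), (235,185), (273,183), (193,225), (232,225), (272,225). The one at (235,185), scene (407,125), shows a dark mouth and no stopper.

Stopper candidates in the top view:
- Medium: (355,233)
- Wide: (387,245)
- Slim: (420,226)
- Grey look-alike: (340,258)

The medium wooden one fits the description. The black camera is at (424,166); the yellow one is a look-alike.

```bash
python3 - <<'E'
from h import *
A=np.load('top_a.npy');B=np.load('scene_a.npy')
c=lambda a,x,y,w,h,s:cv2.resize(a[y:y+h,x:x+w],None,fx=s,fy=s,interpolation=cv2.INTER_CUBIC)
save('crop',np.vstack([np.hstack([c(A,170,155,140,100,2.8)[:280,:392],c(A,325,140,140,100+30,2.8)[:280,:392]]),np.hstack([c(B,310,70,155,110,2.53)[:278,:392],c(B,220,170,155,110,2.53)[:278,:392]])]))
# clouds by height
for n in ('top','scene'):
    d=np.load(n+'_d.npy');P=cloud(n,d)
    print(n,'table z',np.median(P[150:300,330:450,2]))
    for nm,(u,v) in (dict(st=(355,233),slim=(420,226),wide=(387,245),grey=(340,258),jar=(340,180),mouth=(235,181),lens=(424,166)) if n=='top' else dict(st=(281,202),slim=(227,251),wide=(245,213),grey=(277,180),mouth=(407,124),lens=(262,287))).items():
        r=14; Q=P[v-r:v+r,u-r:u+r].reshape(-1,3); q=Q[(Q[:,2]>.02)&(Q[:,2]<.3)]
        h=np.percentile(q[:,2],97) if len(q) else 0; top=q[q[:,2]>h-.004]
        print(nm,P[v,u].round(4),'top',h.round(4),top.mean(0).round(4),np.ptp(top,0).round(3),len(top))
E
```

```text
top table z 0.0006238976785090659
st [ 0.4563 -0.1081  0.0329] top 0.0392 [ 0.4551 -0.1052  0.037 ] [0.023 0.025 0.004] 32
slim [ 0.4867 -0.2674  0.0288] top 0.0316 [ 0.4847 -0.2667  0.0301] [0.013 0.012 0.004] 15
wide [ 0.4326 -0.1875  0.0344] top 0.0377 [ 0.4315 -0.1861  0.0355] [0.049 0.049 0.006] 180
grey [ 0.3923 -0.0755  0.0349] top 0.0387 [ 0.3931 -0.0745  0.0363] [0.024 0.025 0.006] 36
jar [ 0.5939 -0.063   0.0098] top 0.0712 [ 0.5846 -0.0611  0.0694] [0.054 0.051 0.006] 67
mouth [0.5315 0.1745 0.1666] top 0.1679 [0.5324 0.1864 0.167 ] [0.029 0.029 0.008] 75
lens [ 0.6242 -0.2619  0.0857] top 0.0939 [ 0.6351 -0.2611  0.0927] [0.047 0.061 0.009] 80
scene table z 0.0008328796752231035
st [ 0.4608 -0.1088  0.033 ] top 0.0353 [ 0.4579 -0.108   0.0333] [0.027 0.027 0.005] 80
slim [ 0.4933 -0.2684  0.0278] top 0.0296 [ 0.4894 -0.2694  0.0276] [0.016 0.016 0.005] 36
wide [ 0.4373 -0.1888  0.0327] top 0.0359 [ 0.4349 -0.1894  0.0336] [0.05  0.05  0.006] 252
grey [ 0.404  -0.0811  0.0338] top 0.035 [ 0.3954 -0.0769  0.0331] [0.028 0.025 0.005] 75
mouth [0.5256 0.1936 0.1478] top 0.1664 [0.535  0.1831 0.1653] [0.03  0.03  0.007] 80
lens [ 0.6343 -0.2656  0.09  ] top 0.0927 [ 0.6371 -0.269   0.0912] [0.021 0.031 0.009] 89
```

View pics/crop.png

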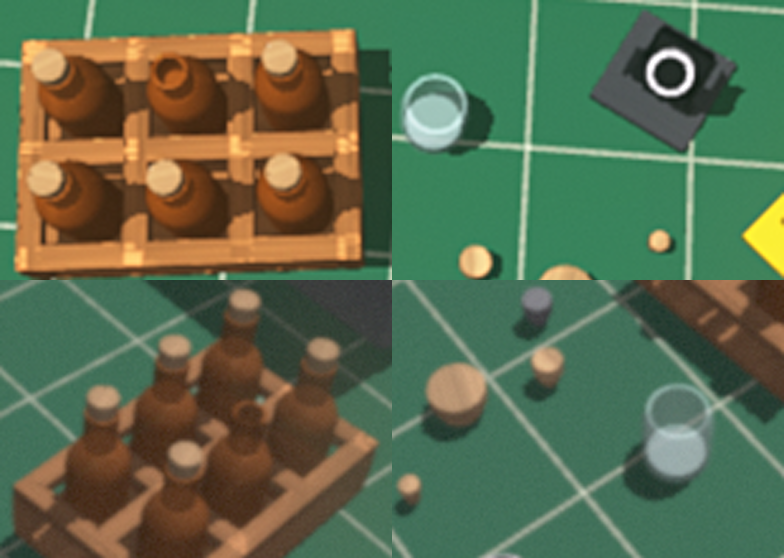

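Both are confirmed in the crop: the open mouth is on the far-row middle bottle, and the medium wooden stopper sits next to the grey look-alike. Next I move above the stopper, with the tool turned so its x axis points along world +y.

```bash
python3 -m handwheel '35.9 -29.8 0 -63.2 5; 35.9 -29.8 0 -63.2 5; 35.9 -29.8 0 -63.2 5; 35.9 -29.8 0 -63.2 5; 35.9 -29.8 0 -63.2 5; 35.9 -29.8 0 -63.2 5; 35.9 -29.8 0 -63.2 5; 35.9 -29.8 0 -63.2 5; 35.9 -29.8 0 -63.2 5; 35.9 -29.8 0 -63.2 5; 35.9 -29.8 0 -63.2 5; 35.9 -29.8 0 -63.2 5' 30
python3 - <<'E'
from h import *
m=robot.camera_model('wrist');print(m)
s=robot.observe();a,d=robot.read_camera('wrist');save('w1',a);np.savez('w1',a=a,d=d,p=s['position'],R=s['ee_rot']);print(s['ee_rot'],s['joints'])
# rack/camera geometry from top & scene depth
for n in('top','scene'):
    P=cloud(n,np.load(n+'_d.npy')).reshape(-1,3)
    q=P[(P[:,2]>.064)&(P[:,2]<.074)&(abs(P[:,0]-.49)<.16)&(abs(P[:,1]-.18)<.2)]
    print(n,'rack top',len(q),cv2.minAreaRect(q[:,:2].astype(np.float32)),np.percentile(q,[1,99],axis=0))
    q=P[(P[:,2]>.004)&(P[:,2]<.016)&(abs(P[:,0]-.63)<.09)&(abs(P[:,1]+.265)<.09)]
    print('base',len(q),cv2.minAreaRect(q[:,:2].astype(np.float32)))
E
```

```text
time_s: 1.6
position: [0.4563, -0.1086, 0.1937]
ee_rot: [[0.002, 1.0, -0.0], [1.0, -0.002, -0.0], [-0.0, -0.0, -1.0]]
wrist_force: [0.5, -0.7, 0.1]
finger_gap: 0.0501
grip_force: 0.0
{'camera_matrix': array([[309.70691629,   0.        , 322.85928265],
       [  0.        , 309.70691629, 201.3100532 ],
       [  0.        ,   0.        ,   1.        ]]), 'hand_eye': array([[ 2.59839302e-04, -9.49138799e-01, -3.14857862e-01,
         8.11181788e-02],
       [ 9.99999956e-01,  2.00654916e-04,  2.20384918e-04,
         3.95865112e-04],
       [-1.45998099e-04, -3.14857905e-01,  9.49138809e-01,
        -1.80802546e-01],
       [ 0.00000000e+00,  0.00000000e+00,  0.00000000e+00,
         1.00000000e+00]])}
[[ 1.72289339e-03  9.99998516e-01 -8.83020682e-06]
 [ 9.99998509e-01 -1.72289441e-03 -1.17897296e-04]
 [-1.17912335e-04 -8.62706918e-06 -9.99999993e-01]] [-3.06164436e-01 -2.61495906e-01  1.56356961e+00 -1.19358968e-04
  1.83949184e+00 -3.04473229e-01]
top rack top 4835 ((0.4897262752056122, 0.18256238102912903), (0.20317351818084717, 0.29248207807540894), 6.578156471252441) [[0.38012506 0.03397632 0.06499105]
 [0.59753378 0.3292822  0.0738702 ]]
base 960 ((0.6288904547691345, -0.2643270492553711), (0.17855116724967957, 0.17998115718364716), 89.22329711914062)
scene rack top 3032 ((0.49210959672927856, 0.1800609529018402), (0.20391491055488586, 0.29559043049812317), 6.701417446136475) [[0.39168243 0.02882044 0.06431257]
 [0.60409044 0.32790347 0.07312649]]
base 1191 ((0.6449081301689148, -0.2710551917552948), (0.11500027030706406, 0.11355181038379669), 53.57172393798828)
```

View pics/w1.png

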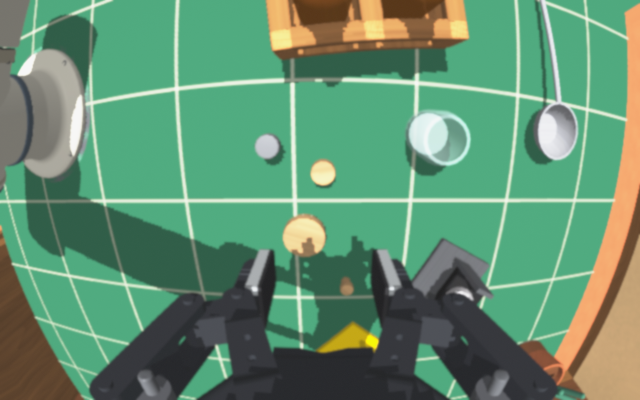

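The stopper is at (322,173), the grey look-alike at (267,147), the wide one at (304,235), the jar at (440,138) and the black camera at (455,290). I now locate the stopper, then descend onto it.

```bash
cat >> h.py <<'E'
def wray(p,R,u,v):
    m=robot.camera_model('wrist');K=m['camera_matrix'];H=m['hand_eye'];f=K[0,0]
    x,y=u-K[0,2],v-K[1,2];r=np.hypot(x,y);th=r/f
    c=np.array([np.sin(th)*x/max(r,1e-9),np.sin(th)*y/max(r,1e-9),np.cos(th)])
    return np.array(R)@H[:3,:3]@c, np.array(R)@H[:3,3]+p, c
def wz(p,R,u,v,z):
    d,o,_=wray(p,R,u,v);return o+d*(z-o[2])/d[2]
def wd(p,R,u,v,dep):
    d,o,c=wray(p,R,u,v);return o+d*dep/c[2]
E
python3 - <<'E'
from h import *
w=np.load('w1.npz');p,R=w['p'],w['R']
hsv=cv2.cvtColor(w['a'],cv2.COLOR_RGB2HSV)
roi=hsv[155:192,303:342];m=((roi[...,0]<30)&(roi[...,1]>50)).astype(np.uint8)
M=cv2.moments(m,True);print(M['m00'],M['m10']/M['m00']+303,M['m01']/M['m00']+155)
u,v=M['m10']/M['m00']+303,M['m01']/M['m00']+155
print(p,wz(p,R,u,v,.034),wd(p,R,u,v,w['d'][int(v)-2,int(u)]),wd(p,R,322,171,w['d'][171,322]))
ys,xs=np.nonzero(m);Q=np.array([wd(p,R,x+303,y+155,w['d'][y+155,x+303]) for x,y in zip(xs,ys)])
t=Q[Q[:,2]>.029];print(len(t),t.mean(0),np.ptp(t,0))
E
```

```text
518.0 322.64285714285717 172.2934362934363
[ 0.45634361 -0.10863926  0.1936927 ] [ 0.45656893 -0.10605072  0.034     ] [ 0.45657052 -0.10564954  0.03573897] [ 0.45584458 -0.10480248  0.03289904]
460 [ 0.45631051 -0.10613821  0.03437741] [0.02605888 0.02746388 0.00769497]
```

```bash
python3 -m handwheel '0.2 0 6 0 5; 0.2 0 12 0 5; 0.2 0 16 0 5; 0.2 0 17.5 0 5; 0.2 0 17.5 0 5; 0.2 0 17.5 0 2.4; 0.2 0 17.5 0 2.4; 0.2 0 17.5 0 2.4; 0.2 0 17.5 0 2.4; 0.2 0 17.5 0 2.4' 30; python3 -m handwheel '0 0 -4 0 2.4; 0 0 -10 0 2.4; 0 0 -16 0 2.4; 0 0 -21 0 2.4; 0 0 -21 0 2.4; 0 0 -21 0 2.4'
```

```text
time_s: 2.9
position: [0.4567, -0.1057, 0.0188]
ee_rot: [[-0.0, 1.0, 0.0], [1.0, 0.0, -0.0], [-0.0, 0.0, -1.0]]
wrist_force: [-0.1, -0.6, -1.3]
finger_gap: 0.0237
grip_force: 0.0
time_s: 3.65
position: [0.4565, -0.1056, 0.2279]
ee_rot: [[-0.0, 1.0, -0.001], [1.0, 0.0, 0.0], [0.0, -0.001, -1.0]]
wrist_force: [1.5, -1.1, -1.2]
finger_gap: 0.0239
grip_force: 0.0
```

```bash
python3 - <<'E'
from h import *
s=robot.observe();a,d=robot.read_camera('wrist');b,_=robot.read_camera('scene')
np.savez('w2',a=a,d=d,p=s['position'],R=s['ee_rot'])
c=lambda a,x,y,w,h,sz:cv2.resize(a[y:y+h,x:x+w],sz,interpolation=cv2.INTER_CUBIC)
save('w2',np.vstack([c(a,200,120,260,195,(400,300)),c(b,210,150,130,98,(400,300))]))
E
```

```text
(no output)
```

View pics/w2.png

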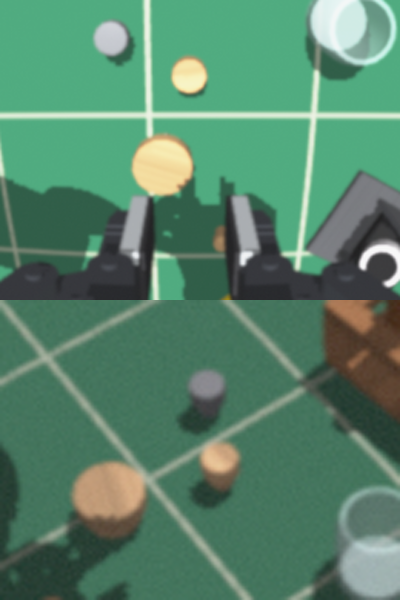

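The stopper is untouched, still standing at crop (189,75), so the fingers closed above it. I measure the real tip depth from the wrist depth image.

```bash
python3 - <<'E'
from h import *
for f in('w1','w2'):
    w=np.load(f+'.npz');p,R=w['p'],w['R']
    print(f,p)
    for v in range(235,330,8):
        out=[]
        for u in ((262,272,378,388) if f=='w1' else (283,290,296,352,360)):
            q=R.T@(wd(p,R,u,v,w['d'][v,u])-p); out.append((q*1000).round().astype(int).tolist() if q[2]<.1 else '-')
        print(v,out)
E
```

```text
w1 [ 0.45634361 -0.10863926  0.1936927 ]
235 ['-', '-', '-', '-']
243 ['-', '-', '-', '-']
251 [[11, -30, -47], [11, -24, -47], [11, 27, -48], '-']
259 [[11, -28, -55], [8, -24, -49], [11, 26, -55], [12, 31, -56]]
267 [[11, -27, -63], [4, -25, -50], [10, 25, -61], [12, 29, -64]]
275 [[11, -25, -69], [0, -25, -51], [7, 25, -62], [11, 28, -70]]
283 [[11, -24, -76], [-4, -25, -53], [3, 26, -63], [12, 27, -77]]
291 [[8, -24, -77], [-5, -24, -58], [-1, 26, -65], [9, 27, -78]]
299 [[4, -25, -78], [-10, -24, -58], [-3, 25, -68], [5, 27, -79]]
307 [[1, -25, -79], '-', [-6, 25, -70], [3, 27, -82]]
315 [[-4, -25, -78], '-', [-10, 25, -71], [11, 23, -97]]
323 [[17, -18, -108], '-', '-', [16, 21, -107]]
w2 [ 0.45653031 -0.10564602  0.22794724]
235 ['-', '-', '-', '-', '-']
243 ['-', '-', '-', '-', '-']
251 ['-', [11, -16, -47], [11, -13, -47], [11, 15, -47], [11, 19, -47]]
259 [[7, -19, -47], [11, -15, -55], [11, -12, -55], [11, 14, -55], [11, 18, -54]]
267 [[12, -17, -63], [11, -14, -62], [11, -11, -62], [11, 13, -62], [11, 17, -62]]
275 [[11, -16, -70], [11, -14, -69], [8, -11, -64], [11, 13, -69], [12, 16, -70]]
283 [[11, -16, -75], [11, -13, -76], [4, -12, -65], [81, 0, -181], [11, 16, -74]]
291 [[13, -15, -83], [7, -13, -76], [81, 0, -181], [7, 12, -75], [12, 15, -82]]
299 [[11, -14, -87], [3, -13, -76], [-3, -12, -67], [3, 13, -76], [12, 14, -88]]
307 [[12, -14, -92], [-1, -13, -76], [-6, -12, -69], [-1, 13, -76], [12, 14, -92]]
315 [[16, -12, -102], [-1, -13, -82], [-10, -12, -70], [-5, 13, -76], [17, 12, -103]]
323 [[18, -12, -108], [-4, -13, -83], [-10, -11, -76], [-10, 13, -76], [17, 12, -107]]
```

The wrist depth puts the fingertips about 46 mm behind the reported TCP. I check that with the fixed cameras.

```bash
python3 - <<'E'
from h import *
s=robot.observe();p=s['position']
for n in('scene','top'):
    a,d=robot.read_camera(n);P=cloud(n,d);q=(P-p)@s['ee_rot']
    m=(abs(q[...,0])<.03)&(abs(q[...,1])<.05)&(q[...,2]<.12)&(q[...,2]>-.15)&(d>0)
    z=np.sort(q[m][:,2]);print(n,len(z),z[-12:].round(3))
    t=q[m];t=t[t[:,2]>z[-1]-.01] if len(z) else t;print(t.mean(0))
E
```

```text
scene 1066 [-0.04  -0.04  -0.04  -0.039 -0.039 -0.038 -0.038 -0.038 -0.038 -0.037
 -0.037 -0.036]
[-0.00563677  0.00159001 -0.04191768]
top 132 [-0.088 -0.088 -0.086 -0.086 -0.085 -0.084 -0.084 -0.081 -0.061 -0.06
 -0.054 -0.043]
[ 0.01109802 -0.01913977 -0.04264409]
```

The scene camera agrees: the tips are about 43–46 mm behind the reported TCP. I use a 45 mm tip offset from here on.

```bash
python3 -m handwheel '0 0 6 0 5; 0 0 12 0 5; 0 0 18 0 5; 0 0 22 0 5; 0 0 25 0 5; 0 0 25.2 0 5; 0 0 25.2 0 5; 0 0 25.2 0 2.4; 0 0 25.2 0 2.4; 0 0 25.2 0 2.4; 0 0 25.2 0 2.4; 0 0 25.2 0 2.4' 30
```

```text
time_s: 5.35
position: [0.4578, -0.1061, -0.0215]
ee_rot: [[-0.0, 1.0, 0.003], [1.0, 0.0, -0.001], [-0.001, 0.003, -1.0]]
wrist_force: [-1.1, -0.5, 6.3]
finger_gap: 0.0269
grip_force: 29.6
```

```bash
python3 -m handwheel '0 0 -4 0 2.4; 0 0 -10 0 2.4; 0 0 -16 0 2.4; 0 0 -22 0 2.4; 0 0 -22 0 2.4; 0 0 -22 0 2.4'; python3 - <<'E'
from h import *
s=robot.observe();a,d=robot.read_camera('wrist');b,_=robot.read_camera('scene')
np.savez('w3',a=a,d=d,p=s['position'],R=s['ee_rot'])
p,R=s['position'],s['ee_rot']
c=lambda a,x,y,w,h,sz:cv2.resize(a[y:y+h,x:x+w],sz,interpolation=cv2.INTER_CUBIC)
K,Rc,t=cam('scene');q=K@(Rc@(p+[0,0,.04])+t);q=(q[:2]/q[2]).astype(int);print(q)
x,y=max(q[0]-50,0),max(q[1]-38,0)
save('w3',np.vstack([c(a,250,210,140,105,(400,300)),c(b,x,y,100,75,(400,300))]))
E
```

```text
time_s: 6.1
position: [0.4565, -0.1057, 0.1963]
ee_rot: [[-0.0, 1.0, -0.0], [1.0, 0.0, 0.0], [0.0, -0.0, -1.0]]
wrist_force: [-0.0, 0.2, -0.7]
finger_gap: 0.0269
grip_force: 29.8
[274 137]
```

View pics/w3.png

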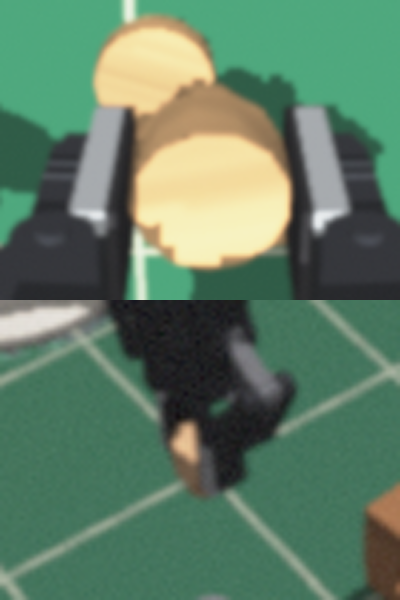

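The stopper is held between the pads: wrist view crop top face centre (213,200), about px (325,280). I measure its top face, then head for the bottle.

```bash
cat >> h.py <<'E'
def topface(f,u0,u1,v0,v1,zlo,zhi):
    w=np.load(f+'.npz');p,R=w['p'],w['R'];hsv=cv2.cvtColor(w['a'],cv2.COLOR_RGB2HSV)
    L=[(u,v) for v in range(v0,v1) for u in range(u0,u1) if hsv[v,u,0]<32 and hsv[v,u,1]>40 and hsv[v,u,2]>190]
    Q=np.array([R.T@(wd(p,R,u,v,w['d'][v,u])-p) for u,v in L]);k=(Q[:,2]>zlo)&(Q[:,2]<zhi);Q=Q[k];U=np.array(L)[k]
    A=np.c_[Q[:,:2],np.ones(len(Q))];c=np.linalg.lstsq(A,Q[:,2],rcond=None)[0]
    print(len(Q),'mean',Q.mean(0).round(4),'ext',np.percentile(Q,[1,99],axis=0).round(4).tolist(),'plane',c.round(3),'px',np.percentile(U,[0,100],axis=0).tolist())
E
python3 - <<'E'
from h import *
topface('w3',292,356,252,308,-.09,-.03)
w=np.load('w3.npz');p,R=w['p'],w['R']
for v in range(232,306,6): print(v,[(R.T@(wd(p,R,u,v,w['d'][v,u])-p)*1000).round().tolist() for u in (283,325,360)])
E
python3 -m handwheel '6 1 0 0 2.4; 12 3 0 0 2.4; 18 5 0 0 2.4; 20 7.8 0 0 2.4; 20 7.8 0 0 2.4; 20 7.8 0 0 2.4; 20 7.8 0 0 2.4'; python3 - <<'E'
from h import *
s=robot.observe();a,d=robot.read_camera('wrist');np.savez('w4',a=a,d=d,p=s['position'],R=s['ee_rot'])
save('w4',cv2.resize(a[30:330,120:520],(800,600),interpolation=cv2.INTER_CUBIC))
E
```

```text
2014 mean [ 0.0009  0.0009 -0.056 ] ext [[-0.0122, -0.0113, -0.0575], [0.0125, 0.0131, -0.0541]] plane [ 0.016  0.042 -0.056] px [[297.0, 256.0], [351.0, 302.0]]
232 [[-87.0, -53.0, 196.0], [-88.0, 3.0, 198.0], [-87.0, 50.0, 196.0]]
238 [[-81.0, -49.0, 164.0], [-95.0, 3.0, 195.0], [-96.0, 51.0, 196.0]]
244 [[-105.0, -54.0, 196.0], [12.0, 2.0, -41.0], [-105.0, 51.0, 196.0]]
250 [[11.0, -19.0, -46.0], [13.0, 1.0, -48.0], [11.0, 19.0, -45.0]]
256 [[12.0, -18.0, -53.0], [12.0, 1.0, -54.0], [11.0, 18.0, -53.0]]
262 [[11.0, -18.0, -58.0], [10.0, 1.0, -56.0], [12.0, 17.0, -58.0]]
268 [[11.0, -17.0, -62.0], [7.0, 1.0, -56.0], [11.0, 17.0, -63.0]]
274 [[11.0, -17.0, -69.0], [4.0, 1.0, -57.0], [11.0, 16.0, -68.0]]
280 [[11.0, -16.0, -73.0], [1.0, 1.0, -56.0], [11.0, 16.0, -73.0]]
286 [[10.0, -16.0, -75.0], [-3.0, 1.0, -56.0], [10.0, 15.0, -76.0]]
292 [[12.0, -15.0, -83.0], [-6.0, 1.0, -56.0], [7.0, 16.0, -76.0]]
298 [[12.0, -14.0, -87.0], [-10.0, 1.0, -56.0], [6.0, 15.0, -79.0]]
304 [[12.0, -14.0, -91.0], [-206.0, 4.0, 195.0], [5.0, 15.0, -81.0]]
time_s: 7.08
position: [0.5341, 0.0933, 0.1966]
ee_rot: [[0.001, 1.0, -0.0], [1.0, -0.001, -0.0], [-0.0, -0.0, -1.0]]
wrist_force: [0.2, -0.5, 0.2]
finger_gap: 0.0264
grip_force: 29.9
```

View pics/w4.png

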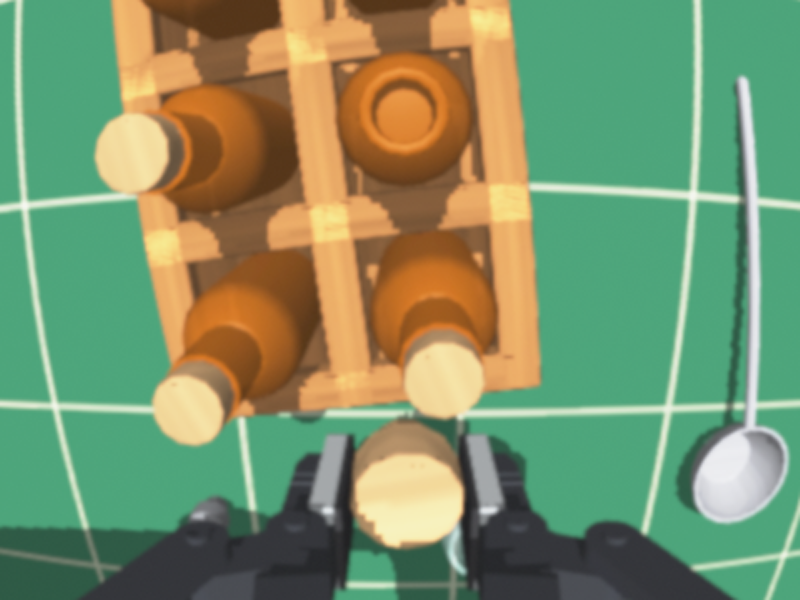

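The open mouth has its rim centred at crop (403,112), which is px (321.5,86). The stopper is held centred.

```bash
python3 - <<'E'
from h import *
w=np.load('w4.npz');p,R=w['p'],w['R']
print('rim c',wz(p,R,321.5,86,.167))
Q=[]
for v in range(55,120):
    for u in range(290,354):
        q=wd(p,R,u,v,w['d'][v,u])
        if .160<q[2]<.172:Q.append([*q,u,v])
Q=np.array(Q);print(len(Q),Q.mean(0),np.percentile(Q[:,:3],[2,98],axis=0),np.median(Q[:,2]))
h=cv2.minEnclosingCircle(Q[:,:2].astype(np.float32));print(h, cv2.fitEllipse(Q[cv2.convexHull(Q[:,3:].astype(np.float32),returnPoints=False).ravel()][:,:2].astype(np.float32)))
topface('w4',292,356,230,306,-.09,-.03)
E
```

```text
rim c [0.53369006 0.18538303 0.167     ]Traceback (most recent call last):
  File "<stdin>", line 7, in <module>
  File "h.py", line 18, in wd
    d,o,c=wray(p,R,u,v);return o+d*dep/c[2]
          ~~~~^^^^^^^^^
  File "h.py", line 11, in wray
    m=robot.camera_model('wrist');K=m['camera_matrix'];H=m['hand_eye'];f=K[0,0]
ValueError: time passes only in moves, steps and waits
```

```bash
sed -i "s/^def wray/WM=robot.camera_model('wrist')\ndef wray/; s/    m=robot.camera_model('wrist');K=m/    m=WM;K=m/" h.py; python3 - <<'E'
from h import *
w=np.load('w4.npz');p,R=w['p'],w['R']
Q=[]
for v in range(55,120):
    for u in range(290,354):
        q=wd(p,R,u,v,w['d'][v,u])
        if .158<q[2]<.175:Q.append([*q,u,v])
Q=np.array(Q);print(len(Q),Q.mean(0),np.percentile(Q[:,:3],[2,98],axis=0),np.median(Q[:,2]))
print(cv2.minEnclosingCircle(Q[:,:2].astype(np.float32)))
topface('w4',292,356,230,306,-.09,-.03)
E
```

```text
849 [5.33522159e-01 1.86262057e-01 1.66984063e-01 3.21252061e+02
 8.48327444e+01] [[0.51943648 0.17179486 0.16091124]
 [0.54734361 0.20035188 0.16890592]] 0.16726515422945185
((0.5338031053543091, 0.18595707416534424), 0.015583952888846397)
1990 mean [ 0.0009  0.001  -0.056 ] ext [[-0.0122, -0.0109, -0.0574], [0.0125, 0.0131, -0.0541]] plane [ 0.014  0.044 -0.056] px [[298.0, 256.0], [351.0, 303.0]]
```

```bash
python3 -m handwheel '4 0 0 0 2.4; 8 0 0 0 2.4; 9.2 0 0 0 2.4; 9.2 0 1 0 2.4; 9.2 0 3 0 2.4; 9.2 0 4.4 0 2.4; 9.2 0 5 0 2.4; 9.2 0 5.5 0 2.4; 9.2 0 5.9 0 2.4; 9.2 0 6.2 0 2.4; 9.2 0 6.2 0 2.4'; python3 - <<'E'
from h import *
s=robot.observe();a,d=robot.read_camera('wrist');np.savez('w5',a=a,d=d,p=s['position'],R=s['ee_rot'])
topface('w5',292,356,230,306,-.09,-.03)
E
```

```text
time_s: 8.5
position: [0.5346, 0.1864, 0.1346]
ee_rot: [[-0.0, 1.0, -0.0], [1.0, 0.0, 0.0], [0.0, -0.0, -1.0]]
wrist_force: [0.3, 0.6, -0.8]
finger_gap: 0.0268
grip_force: 29.9
2289 mean [ 0.0017  0.0006 -0.0535] ext [[-0.0125, -0.0123, -0.0575], [0.0139, 0.013, -0.0318]] plane [ 0.444 -0.02  -0.054] px [[296.0, 232.0], [351.0, 303.0]]
```

No contact force with the plug about 10 mm in. I release it, rise and look.

```bash
python3 -m handwheel '0 0 0.2 0 2.4; 0 0 0.2 0 4; 0 0 0.2 0 4; 0 0 0.2 0 4.5; 0 0 0.2 0 4.5; -2 0 -4 0 4.5; -6 0 -8 0 4.5; -6 0 -8 0 4.5; -6 0 -8 0 4.5'; python3 - <<'E'
from h import *
s=robot.observe();a,d=robot.read_camera('wrist');np.savez('w6',a=a,d=d,p=s['position'],R=s['ee_rot'])
p,R=s['position'],s['ee_rot']
save('w6',cv2.resize(a[20:320,120:520],(800,600),interpolation=cv2.INTER_CUBIC))
Q=np.array([wd(p,R,u,v,d[v,u]) for v in range(0,300,2) for u in range(220,420,2)])
k=(abs(Q[:,0]-.5336)<.02)&(abs(Q[:,1]-.186)<.02)&(Q[:,2]>.16);q=Q[k];print(len(q),np.percentile(q,[3,50,97],axis=0))
E
```

```text
time_s: 9.68
position: [0.5346, 0.1264, 0.2142]
ee_rot: [[0.0, 1.0, -0.0], [1.0, -0.0, 0.0], [0.0, -0.0, -1.0]]
wrist_force: [-0.2, 0.0, 0.1]
finger_gap: 0.0449
grip_force: 0.0
360 [[0.52127476 0.17481884 0.16653535]
 [0.53444208 0.18728864 0.18535777]
 [0.54660959 0.19885121 0.18690006]]
```

View pics/w6.png

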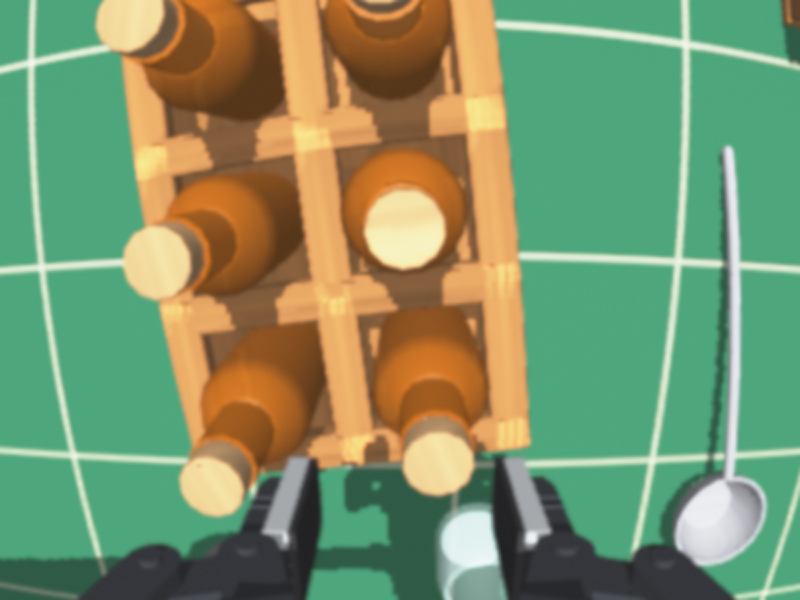

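The head top reads 0.185 m, so the stopper is fully home. Next I grip the neck, aligned with the rack (turned 6.6°).

```bash
python3 -m handwheel '4 0 0 -6.6 4.5; 6 0 0 -6.6 4.5; 6 0 0 -6.6 4.5; 6 0 5 -6.6 4.5; 6 0 10 -6.6 4.5; 6 0 12.4 -6.6 4.5; 6 0 12.9 -6.6 4.5; 6 0 12.9 -6.6 4.5; 6 0 12.9 -6.6 2.7; 6 0 12.9 -6.6 2.7; 6 0 12.9 -6.6 2.7; 6 0 12.9 -6.6 2.7; 6 0 12.9 -6.6 2.7' 50
```

```text
time_s: 11.35
position: [0.5355, 0.1866, 0.0879]
ee_rot: [[-0.115, 0.993, 0.003], [0.993, 0.115, 0.001], [0.0, 0.003, -1.0]]
wrist_force: [-1.3, -0.5, 5.5]
finger_gap: 0.03
grip_force: 52.6
```

```bash
python3 -m handwheel '0 0 -2 0 2.7; 0 0 -6 0 2.7; 0 0 -11 0 2.7; 0 0 -16 0 2.7; 0 0 -20 0 2.7; 0 0 -20 0 2.7; 0 0 -20 0 2.7'; python3 - <<'E'
from h import *
s=robot.observe();p,R=s['position'],s['ee_rot'];a,d=robot.read_camera('wrist')
np.savez('w7',a=a,d=d,p=p,R=R);topface('w7',285,365,230,330,-.12,-.05)
P=cloud('scene',robot.read_camera('scene')[1]);q=P[(abs(P[...,0]-p[0])<.05)&(abs(P[...,1]-p[1])<.05)&(P[...,2]>.19)]
print(np.percentile(q[:,2],[0,.5,2,5]))
E
```

```text
time_s: 12.22
position: [0.5345, 0.1863, 0.2845]
ee_rot: [[-0.115, 0.993, -0.001], [0.993, 0.115, -0.0], [-0.0, -0.002, -1.0]]
wrist_force: [0.4, 0.1, -2.7]
finger_gap: 0.03
grip_force: 52.0
1172 mean [ 0.0094  0.0003 -0.0923] ext [[-0.0006, -0.0133, -0.0987], [0.0147, 0.0119, -0.0786]] plane [ 0.5   -0.451 -0.097] px [[289.0, 281.0], [356.0, 329.0]]
[0.20522393 0.21032436 0.21620084 0.22851793]
```

The bottle is lifted with its foot at about 0.208 m. The moves can't tilt the tool, so I pivot the bottle in the grip. I take it beside the rack's outer −y face, with light grip force, and lean its body against the fixed rack edge.

```bash
python3 -m handwheel '-4 -2 0 0 2.7; -9 -4 0 0 2.7; -15 -5.9 0 0 2.7; -19.1 -5.9 0 0 2.7; -19.1 -5.9 0 0 2.7; -19.1 -5.9 5 0 2.7; -19.1 -5.9 10 0 2.7; -19.1 -5.9 15 0 2.7; -19.1 -5.9 18.5 0 2.7; -19.1 -5.9 19.5 0 2.7; -19.1 -5.9 19.5 0 2.7;-19.1 -5.9 19.5 0 2.7' && python3 -m handwheel '0.8 0 0 0 2.7; 1.4 0 0 0 2.7; 2 0 0 0 2.7; 2.5 0 0 0 2.7; 3 0 0 0 2.7; 3 0 0 0 2.7' 30
```

```text
time_s: 13.82
position: [0.499, -0.01, 0.0928]
ee_rot: [[-0.115, 0.993, 0.003], [0.993, 0.115, -0.0], [-0.001, 0.003, -1.0]]
wrist_force: [-0.2, 0.6, -2.0]
finger_gap: 0.03
grip_force: 52.5
time_s: 14.58
position: [0.4948, 0.018, 0.0918]
ee_rot: [[-0.114, 0.993, 0.001], [0.993, 0.114, -0.004], [-0.004, 0.001, -1.0]]
wrist_force: [-0.7, -6.5, 1.5]
finger_gap: 0.0294
grip_force: 32.3
```

```bash
python3 - <<'E'
from h import *
s=robot.observe();p,R=s['position'],s['ee_rot'];a,d=robot.read_camera('wrist')
np.savez('w8',a=a,d=d,p=p,R=R)
b,ds=robot.read_camera('scene');K,Rc,t=cam('scene');q=K@(Rc@(p+[0,0,.03])+t);q=(q[:2]/q[2]).astype(int)
x,y=max(q[0]-65,0),max(q[1]-50,0)
save('w8',np.vstack([cv2.resize(a[200:350,220:420],(400,300)),cv2.resize(b[y:y+98,x:x+130],(400,300))]))
E
```

```text
(no output)
```

View pics/w8.png

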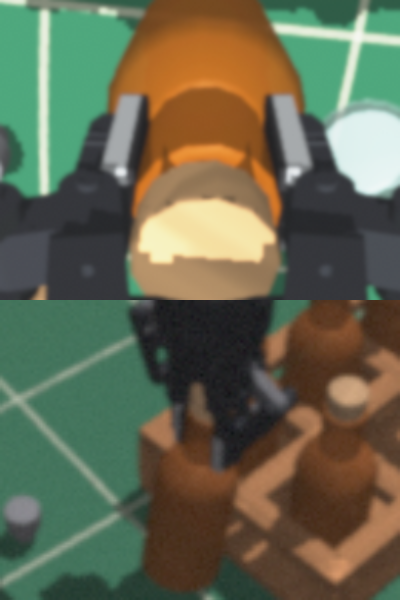

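Pivoting works: the bottle already leans, foot towards −y, and the stopper at crop (205,225) is seated. I continue.

```bash
python3 -m handwheel '0.5 0 0 0 2.7; 1 0 0 0 2.7; 1.5 0 0 0 2.7; 2 0 0 0 2.7; 2.5 0 0 0 2.7; 2.8 0 0 0 2.7; 2.8 0 0 0 2.7'; cat >> h.py <<'E'
from scipy.optimize import least_squares
def bottle(P,a,p,R,s0=0.5):
    # points of amber body in tool frame; fit axis of radius .03 cylinder (leaning in tool xz)
    hsv=cv2.cvtColor(a,cv2.COLOR_RGB2HSV);q=(P-p)@R
    m=(hsv[...,0]<18)&(hsv[...,1]>120)&(abs(q[...,0])<.18)&(abs(q[...,1])<.045)&(q[...,2]<.1)&(q[...,2]>-.06)
    q=q[m]
    def res(x,q=q):
        ax=np.array([-np.sin(x[2]),x[3],np.cos(x[2])]);ax/=np.linalg.norm(ax)
        w=q-[x[0],x[1],-.065];t=w@ax;return np.linalg.norm(w-np.outer(t,ax),axis=1)-.03,t
    def f(x):
        r,t=res(x);return np.where((t>.05)&(t<.14),r,0.0)
    r=least_squares(f,[0,0,s0,0],loss='soft_l1',f_scale=.002);rr,t=res(r.x)
    k=(t>.045)&(abs(rr)<.005);print('n',k.sum(),'pivot',r.x[:2].round(4),'tilt',np.degrees(r.x[2]).round(2),'side',np.degrees(r.x[3]).round(2),'tmax',np.percentile(t[k],[1,98,99.5]).round(4),'rms',np.std(rr[k]).round(4))
E
python3 - <<'E'
from h import *
s=robot.observe();p,R=s['position'],s['ee_rot']
a,d=robot.read_camera('wrist');np.savez('w9',a=a,d=d,p=p,R=R)
P=np.array([[wd(p,R,u,v,d[v,u]) for u in range(640)] for v in range(400)]);bottle(P,a,p,R)
b,ds=robot.read_camera('scene');bottle(cloud('scene',ds),b,p,R)
b,ds=robot.read_camera('top');bottle(cloud('top',ds),b,p,R)
E
```

```text
time_s: 15.55
position: [0.4914, 0.0469, 0.0914]
ee_rot: [[-0.115, 0.993, 0.001], [0.993, 0.115, -0.001], [-0.001, 0.001, -1.0]]
wrist_force: [-1.7, -3.8, 2.2]
finger_gap: 0.0297
grip_force: 29.8Traceback (most recent call last):
  File "<stdin>", line 4, in <module>
  File "h.py", line 38, in bottle
    k=(t>.045)&(abs(rr)<.005);print('n',k.sum(),'pivot',r.x[:2].round(4),'tilt',np.degrees(r.x[2]).round(2),'side',np.degrees(r.x[3]).round(2),'tmax',np.percentile(t[k],[1,98,99.5]).round(4),'rms',np.std(rr[k]).round(4))
                                                                                                                                                      ~~~~~~~~~~~~~^^^^^^^^^^^^^^^^^^
    return _quantile_unchecked(
        a, q, axis, out, overwrite_input, method, keepdims, weights)
    return _ureduce(a,
                    func=_quantile_ureduce_func,
    ...<5 lines>...
                    overwrite_input=overwrite_input,
                    method=method)
    r = func(a, **kwargs)
    result = _quantile(arr,
                       quantiles=q,
    ...<2 lines>...
                       out=out,
                       weights=wgt)
    slices_having_nans = np.isnan(arr[-1, ...])
                                  ~~~^^^^^^^^^
IndexError: index -1 is out of bounds for axis 0 with size 0
```

```bash
cat >> h.py <<'E'
def bottle(P,a,p,R):
    hsv=cv2.cvtColor(a,cv2.COLOR_RGB2HSV);q=(P-p)@R
    m=(hsv[...,0]<20)&(hsv[...,1]>90)&(abs(q[...,0])<.15)&(abs(q[...,1])<.04)&(q[...,2]<.1)&(q[...,2]>-.05)
    q=q[m]
    def res(x):
        ax=np.array([-np.sin(x[2]),x[3],np.cos(x[2])]);ax/=np.linalg.norm(ax)
        w=q-[x[0],x[1],-.065];t=w@ax;return np.linalg.norm(w-np.outer(t,ax),axis=1)-.03,t
    best=max(((np.sum((abs(r)<.003)&(t>.05)&(t<.143)),x0,th) for th in np.radians(np.arange(0,50,2)) for x0 in (-.003,0,.003) for r,t in [res([x0,0,th,0])]))
    r0,t0=res([best[1],0,best[2],0]);k=(abs(r0)<.005)&(t0>.05)&(t0<.143)
    for _ in range(4):
        s=least_squares(lambda x:res(x)[0][k],[best[1],0,best[2],0],loss='soft_l1',f_scale=.002)
        r,t=res(s.x);k=(abs(r)<.004)&(t>.052)&(t<.15)
    x=s.x;print('grid',best,'n',k.sum(),'pivot',x[:2].round(4),'tilt',np.degrees(x[2]).round(2),'side',np.degrees(x[3]).round(2),'t',np.percentile(t[k],[1,50,98]).round(4))
    return x
def wcloud(p,R,d):
    K,H=WM['camera_matrix'],WM['hand_eye'];v,u=np.mgrid[:400,:640];x,y=u-K[0,2],v-K[1,2];r=np.hypot(x,y)+1e-9;th=r/K[0,0]
    c=np.stack([np.tan(th)*x/r,np.tan(th)*y/r,np.ones_like(r)],-1)*d[...,None];return (c@H[:3,:3].T+H[:3,3])@np.array(R).T+p
E
python3 - <<'E'
from h import *
s=robot.observe();p,R=s['position'],s['ee_rot']
w=np.load('w9.npz');bottle(wcloud(p,R,w['d']),w['a'],p,R)
for n in('scene','top'):
    b,d=robot.read_camera(n);np.savez('v9'+n,a=b,d=d);bottle(cloud(n,d),b,p,R)
    x,y=(300,60) if n=='scene' else (200,130)
    im=cv2.resize(b[y:y+150,x-40:x+160],(400,300));I=im if n=='scene' else np.vstack([I,im])
save('v9',I)
E
```

```text
grid (np.int64(885), -0.003, np.float64(0.20943951023931956)) n 1372 pivot [-0.0145  0.0282] tilt 4.69 side -17.92 t [0.0528 0.0868 0.145 ]
grid (np.int64(910), 0, np.float64(0.4886921905584123)) n 918 pivot [0.0008 0.0004] tilt 28.35 side -0.05 t [0.0527 0.0949 0.1399]
grid (np.int64(299), -0.003, np.float64(0.4537856055185257)) n 304 pivot [ 0.0017 -0.0001] tilt 28.04 side -0.23 t [0.0659 0.1048 0.1382]
```

View pics/v9.png

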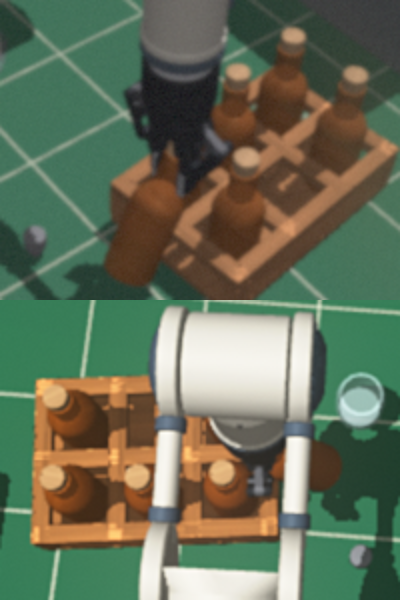

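Scene and top fits agree: the bottle is tilted 28°, pivoting at the grip with no sideways lean. I push slightly more, tighten the grip, back off and raise.

```bash
python3 -m handwheel '0.3 0 0 0 2.7; 0.3 0 0 0 2.7' 30 >/dev/null; python3 -m handwheel '0 0 0 0 2.5; 0 0 0 0 2.5; 0 0 0 0 2.5; -1 0 -1 0 2.5; -4 0 -4 0 2.5; -7 0 -10 0 2.5; -8 0 -14 0 2.5; -8 0 -14 0 2.5; -8 0 -14 0 2.5' 110; python3 - <<'E'
from h import *
s=robot.observe();p,R=s['position'],s['ee_rot']
F=np.load('scene_d.npy'),np.load('scene_a.npy'),np.load('top_d.npy'),np.load('top_a.npy')
b,d=robot.read_camera('scene');bottle(cloud('scene',d),b,p,R)
b,d=robot.read_camera('top');bottle(cloud('top',d),b,p,R)
# lens: bright low-saturation ring pixels
rays=[]
for n,(u0,u1,v0,v1),D,A in(('scene',(240,290,270,320),F[0],F[1]),('top',(408,445,148,182),F[2],F[3])):
    hsv=cv2.cvtColor(A,cv2.COLOR_RGB2HSV)[v0:v1,u0:u1];m=((hsv[...,1]<60)&(hsv[...,2]>150)).astype(np.uint8)
    ys,xs=np.nonzero(m);e=cv2.fitEllipse(cv2.convexHull(np.c_[xs+u0,ys+v0].astype(np.float32)))
    P=cloud(n,D)[v0:v1,u0:u1][m>0];k=(P[:,2]>.06)&(P[:,2]<.11);P=P[k]
    c=P.mean(0);U,S,V=np.linalg.svd(P-c);nn=V[2]*np.sign(V[2,2])
    print(n,m.sum(),'ell',e,'mean',c.round(4),'normal',nn.round(3),'ext',np.ptp(P,0).round(3))
    K,Rc,t=cam(n);dv=Rc.T@np.linalg.inv(K)@[*e[0],1];rays.append((-Rc.T@t,dv/np.linalg.norm(dv)))
(o1,d1),(o2,d2)=rays;A=np.c_[d1,-d2];x=np.linalg.lstsq(A,o2-o1,rcond=None)[0];print('tri',o1+x[0]*d1,o2+x[1]*d2)
for n,D in(('scene',F[0]),('top',F[2])):
    P=cloud(n,D).reshape(-1,3);q=P[(abs(P[:,0]-.64)<.085)&(abs(P[:,1]+.27)<.085)&(P[:,2]>.006)&(P[:,2]<.014)]
    A=np.load(n+'_a.npy').reshape(-1,3)[(abs(P[:,0]-.64)<.085)&(abs(P[:,1]+.27)<.085)&(P[:,2]>.006)&(P[:,2]<.014)]
    q=q[(A.max(1)<110)&(np.ptp(A.astype(int),axis=1)<25)];c=np.median(q,0);q=q[np.linalg.norm(q[:,:2]-c[:2],axis=1)<.075]
    print(n,'base',len(q),c,cv2.minAreaRect(q[:,:2].astype(np.float32)))
E
```

```text
time_s: 17.08
position: [0.5, -0.0287, 0.2297]
ee_rot: [[-0.115, 0.993, -0.001], [0.993, 0.115, 0.001], [0.001, -0.001, -1.0]]
wrist_force: [-0.1, -0.4, -3.1]
finger_gap: 0.0286
grip_force: 109.7
grid (np.int64(1248), 0, np.float64(0.5235987755982988)) n 1251 pivot [0.001  0.0005] tilt 30.06 side -0.16 t [0.0528 0.0945 0.1388]
grid (np.int64(134), 0.003, np.float64(0.5235987755982988)) n 125 pivot [ 0.0023 -0.0005] tilt 29.84 side -0.12 t [0.0523 0.1243 0.1393]
scene 207 ell ((251.557373046875, 295.4804382324219), (23.92618751525879, 63.71811294555664), 44.36162567138672) mean [ 0.6358 -0.2642  0.0856] normal [-0.201  0.275  0.94 ] ext [0.042 0.038 0.023]
top 131 ell ((425.8811340332031, 161.328369140625), (17.04371452331543, 28.43990135192871), 22.127586364746094) mean [ 0.6268 -0.2625  0.0845] normal [-0.383  0.047  0.923] ext [0.042 0.041 0.034]
tri [ 0.63078187 -0.28800981  0.07641681] [ 0.63972147 -0.26828069  0.075296  ]
scene base 1084 [ 0.66656498 -0.28232224  0.00939256] ((0.6477554440498352, -0.2744988799095154), (0.10000182688236237, 0.09121574461460114), 62.00288009643555)
top base 648 [ 0.62188987 -0.25715769  0.01017383] ((0.6402420997619629, -0.2698673903942108), (0.09861280769109726, 0.09908602386713028), 61.6965446472168)
```

Tilt is now 30.0°. The black camera's base edges lie at 62°/152°, so the lens looks along azimuth about 152°. I move to a side waypoint with a clear wrist view of the lens.

```bash
python3 -m handwheel '-1 0 -1 -3 2.5; -4 1 -1 -10 2.5; -8 2 -1 -18 2.5; -12 2.5 -1 -26 2.5; -16 3 -1 -34 2.5; -20 3.5 -1 -42 2.5; -24 4 -1 -48 2.5; -28 4.5 -1 -53 2.5; -32 5 -1 -55.4 2.5; -33.8 5.5 -1 -55.4 2.5; -33.8 5.5 -1 -55.4 2.5; -33.8 5.5 -1 -55.4 2.5; -33.8 5.5 -1 -55.4 2.5'; python3 - <<'E'
from h import *
s=robot.observe();p,R=s['position'],s['ee_rot']
a,d=robot.read_camera('wrist');P=wcloud(p,R,d);np.savez('w10',a=a,d=d,p=p,R=R)
L=np.array([.6228,-.261,.085])
m=(np.linalg.norm(P[...,:2]-L[:2],axis=-1)<.035)&(P[...,2]>.05);hsv=cv2.cvtColor(a,cv2.COLOR_RGB2HSV)
k=m&(hsv[...,1]<70)&(hsv[...,2]>130);v,u=np.nonzero(k);print(m.sum(),k.sum(),u.min(),u.max(),v.min(),v.max())
Q=P[k];n=np.array([-.4415,.2345,.866]);h=(Q-L)@n;print('h',np.percentile(h,[2,50,90,98]))
ring=Q[h>np.percentile(h,95)-.006];c=ring.mean(0);V=np.linalg.svd(ring-c)[2][2];print(len(ring),'c',c,'normal',V*np.sign(V[2]))
e1=np.array([-.883,.469,0]);e1=e1-n*(e1@n);e1/=np.linalg.norm(e1);e2=np.cross(n,e1)
xy=np.c_[(ring-L)@e1,(ring-L)@e2].astype(np.float32);print('circ',cv2.minEnclosingCircle(xy),xy.min(0),xy.max(0),'n off',np.median((ring-L)@n))
K=P[(np.linalg.norm(P[...,:2]-[.641,-.2705],axis=-1)<.073)&(abs(P[...,2]-.01)<.003)&(a.max(-1)<120)&(np.ptp(a.astype(int),axis=-1)<30)]
print(len(K),cv2.minAreaRect(K[:,:2].astype(np.float32)))
b,d=robot.read_camera('scene');bottle(cloud('scene',d),b,p,R)
E
```

```text
time_s: 18.8
position: [0.5937, -0.3573, 0.2409]
ee_rot: [[-0.884, 0.468, 0.0], [0.468, 0.884, 0.0], [0.0, 0.0, -1.0]]
wrist_force: [0.2, 0.2, -1.6]
finger_gap: 0.0285
grip_force: 109.2
1820 593 392 427 145 182
h [-0.02182087 -0.00077451  0.00037489  0.00102111]
489 c [ 0.62550369 -0.26396834  0.08641542] normal [-0.43655642  0.21695561  0.87312585]
circ ((-0.002523010363802314, -0.0003183141234330833), 0.020547304302453995) [-0.02228897 -0.02015265] [0.01769352 0.01982637] n off -0.0005510161533790234
860 ((0.6401033401489258, -0.2715115547180176), (0.09790457040071487, 0.09695778042078018), 63.14480972290039)
grid (np.int64(2001), 0, np.float64(0.5235987755982988)) n 1962 pivot [ 0.0003 -0.0004] tilt 29.96 side -0.02 t [0.053  0.0948 0.1392]
```

```bash
python3 -m handwheel '1 0 0 0 2.5; 4 0 0 0 2.5; 8 0 0 0 2.5; 12 0 0 0 2.5; 13.7 1 0 0 2.5; 13.7 3 0 0 2.5; 13.7 6 0 0 2.5; 13.7 9 0.5 0 2.5; 13.7 9.8 1.2 0 2.5; 13.7 9.8 1.2 0 2.5; 13.7 9.8 1.2 0 2.5; 13.7 9.8 1.2 0 2.5'; cat > chk.py <<'E'
from h import *
s=robot.observe();p,R=s['position'],s['ee_rot'];L=np.array([.6248,-.2621,.0857]);n=np.array([-.4435,.2309,.866]);print(s['grip_force'],s['dq'])
def rep(x):
    ax=np.array([-np.sin(x[2]),x[3],np.cos(x[2])]);ax/=np.linalg.norm(ax)
    f=R@(np.array([x[0],x[1],-.065])+.1405*ax)+p;w=f-L;print('foot',f.round(4),'dist',(w@n).round(4),'lateral',(w-n*(w@n)).round(4),'angle',np.degrees(np.arccos(-(R@ax)@n)).round(2))
for k in('scene','top'):
    b,d=robot.read_camera(k);rep(bottle(cloud(k,d),b,p,R))
a,d=robot.read_camera('wrist');q=(wcloud(p,R,d)-p)@R
hsv=cv2.cvtColor(a,cv2.COLOR_RGB2HSV);m=(hsv[...,0]<32)&(hsv[...,2]>120)&(np.abs(q[...,0]-.017)<.03)&(abs(q[...,1])<.02)&(q[...,2]<-.08)&(q[...,2]>-.13)
ax=np.array([-.5,0,.866]);h=(q[m]-[0,0,-.065])@ax;print('head top along axis (expect -.0325)',np.percentile(h,[1,5,20]))
E
python3 chk.py
```

```text
time_s: 20.4
position: [0.5185, -0.2084, 0.229]
ee_rot: [[-0.882, 0.47, 0.0], [0.47, 0.882, -0.0], [-0.0, -0.0, -1.0]]
wrist_force: [-0.0, 0.4, -1.5]
finger_gap: 0.0283
grip_force: 109.3
109.31528851389885 [-0.00075068 -0.00262669  0.00178019  0.00057201  0.0023068  -0.00019895]
grid (np.int64(1580), 0, np.float64(0.5235987755982988)) n 1561 pivot [ 0.0007 -0.0001] tilt 30.04 side -0.05 t [0.0529 0.095  0.1401]
foot [ 0.5799 -0.2414  0.1724] dist 0.0998 lateral [-0.0007 -0.0024  0.0003] angle 0.49Traceback (most recent call last):
  File "chk.py", line 7, in <module>
    b,d=robot.read_camera(k);rep(bottle(cloud(k,d),b,p,R))
                                 ~~~~~~^^^^^^^^^^^^^^^^^^
  File "h.py", line 51, in bottle
    x=s.x;print('grid',best,'n',k.sum(),'pivot',x[:2].round(4),'tilt',np.degrees(x[2]).round(2),'side',np.degrees(x[3]).round(2),'t',np.percentile(t[k],[1,50,98]).round(4))
                                                                                                                                     ~~~~~~~~~~~~~^^^^^^^^^^^^^^^^
    return _quantile_unchecked(
        a, q, axis, out, overwrite_input, method, keepdims, weights)
    return _ureduce(a,
                    func=_quantile_ureduce_func,
    ...<5 lines>...
                    overwrite_input=overwrite_input,
                    method=method)
    r = func(a, **kwargs)
    result = _quantile(arr,
                       quantiles=q,
    ...<2 lines>...
                       out=out,
                       weights=wgt)
    slices_having_nans = np.isnan(arr[-1, ...])
                                  ~~~^^^^^^^^^
IndexError: index -1 is out of bounds for axis 0 with size 0
```

```bash
python3 -m handwheel '0 0.2 0 0 2.5; 0 0.2 0 0 2.5; 0 0.2 0 0 2.5; 0 0.2 0 0 2.5' | head -2; sed -i "s/('scene','top')/('scene',)/" chk.py; python3 chk.py
```

```text
time_s: 21.0
position: [0.5196, -0.2059, 0.2287]
109.28579550236464 [-0.00129187 -0.00172414  0.0009171  -0.00033959  0.00100938 -0.00106572]
grid (np.int64(1578), 0, np.float64(0.5235987755982988)) n 1555 pivot [ 0.0005 -0.0002] tilt 29.96 side -0.07 t [0.053  0.0955 0.1395]
foot [ 0.581  -0.2389  0.172 ] dist 0.0995 lateral [0.0003 0.0002 0.0001] angle 0.47
head top along axis (expect -.0325) [-0.03273842 -0.03225211 -0.03173916]
```

The foot is centred 99.5 mm from the lens and square to 0.5°. The stopper is still seated, its head top where expected (−0.0327 against −0.0325). Handing in.

```bash
python3 -c "
from workcell import robot
print(robot.close_job())"
```

```text
the job is handed in; nothing more can be done
None
```

I put the fitting stopper fully home with the bottle still in the rack, then took the bottle out and handed in holding its foot still, centred and square about 10 cm from the inspection lens by my measurements (no verdict came back).

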